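# Throw the balance's arrest lever into the marked notch

### The arm

A 6-joint arm with a two-finger parallel gripper is mounted at the origin on the work surface. World frame = base frame: x ahead of the robot, y to its left, z up, the work surface at z = 0. Lengths are in m, angles in rad, forces in N, time in s.
With the tool pointing down it reaches from about 0.35 to 0.85 m from the base axis. Payload 8.1 kg.
Tool frame: the origin (TCP) lies between the finger pads; the fingertips stand 14 mm ahead of it and the grasp point (between the pads) lies 5 mm behind it; z points along the fingers, y is the direction in which the jaws open and shut (so a half turn about z gives the same grasp; the last joint's range is limited). The gripper opens to 85 mm and grips with 20 to 120 N. Pads are 22 mm wide; open, the fingers measure 114 mm over their backs; the gripper's body (76 mm by 85 mm) begins 54 mm behind the grasp point. The pads swing forward as they close: fully open they stand 13 mm farther back than shut.
Start: joints at [1.192, 0.13, 1.488, -0, 1.523, -0.085], TCP at [0.174, 0.574, 0.245] pointing down, gripper open.
Joint ranges: [-2.96, 2.96], [-0.89, 2.26], [0.02, 2.5], [-1.34, 4.48], [0, 2.73], [-2.66, 2.66]. Speed limits (rad/s): [2.39, 2.39, 2.79, 3.14, 3.14, 3.14].

### API

Orientations are given as a unit quaternion [x, y, z, w].
In Python, from rig import robot gives the robot as it stands.
- The arm moves only by the tool jog_arm, never from a script. Its argument "rows" is a list that holds one entry, the list of rows, each a list of 5 numbers: the finger opening in mm, from 0 to 85.4, then the shift along the world's x, y, z in units of 25 mm (1.0 is 25 mm), then the turn about the world's z in rad. A call has 1 to 12 rows; each row is the pose to reach, as a shift and turn from the pose measured when the call began; what a row does not reach only later rows make up. A row lasts 1/12 s, in which the tool goes at most 41.7 mm and 7.16 degrees, less where a joint would pass 70% of its speed; a pose out of reach is approached as far as the arm can. A call with a gripper value outside its range is refused whole. The fingers move at their own pace and stop on an object; the grip force is fixed at half the most. Time passes only in rows, so rows that repeat a pose let the fingers close. It gives the time, the measured TCP pose, the force and the opening at its end, in the units of the state.
- robot.read_state(): the state, without advancing time (a new reading comes with each control period).
- robot.capture(name): name is "scene" or "side" or "wrist"; returns a dict with "color" (400x640x3 uint8, red, green, blue), "z_map" (400x640 float32, m along the optical axis (not along the pixel's ray), 0 where there is no reading), "camera_matrix" (3x3 intrinsics, pixels), "world_from_camera" (4x4, takes a point from camera to world coordinates); the wrist camera has in their place "tool_from_camera" (4x4, takes a point from camera to tool coordinates, whose origin is the TCP and whose axes are the flange's). Camera axes: x right, y down, z forward; pixel columns grow to the right and rows downward; lengths in m; the calibration is good to about 2 mm. The wrist camera is an equidistant fisheye: a pixel r from the principal point sees the ray r / f radians off the axis. A picture is of the moment at which its call begins: read the wrist's pose just before it.
- robot.close_job(): hands the job in, once; it reports no verdict.
Trained networks look in the newest picture that a camera, given by its name, has taken for a name from the list of things; names that differ only in an ending like _2 or _b are one class to them, and where a whole thing is asked for, a point or a joint stands for the part that bears it (a point fixed in the world has none). Each returns a list of dicts, best first, with "confidence" (0 to 1); they miss things now and then, are a little off and sometimes report something else, mostly with a low value. They report only what shows in the picture. A call takes as long as a camera call.
- robot.look_for(thing, camera): "centre" ([x, y, z] in m, in the coordinates of the camera as it stood for that picture, good to about 4 mm: the middle of the surface that is visible of it).
- robot.silhouettes(thing, camera): "region" (400x640 bool, what is visible of it).
- robot.pinpoint(thing, camera): "centre" ([x, y, z] in m, in the coordinates of the camera as it stood for that picture, good to about 4 mm: a listed point, or the origin of a listed thing).
The state is a dict: "clock": time; "q": joint angles; "joint_velocities": joint speeds; "tau": joint torques, N m; "ee_pos": TCP position; "tool_rot": TCP orientation; "wrist_force": force on the tool from outside, world axes, zero at the start; "wrist_torque": the same for the moment, N m; "gripper_width": opening from 0.0 (shut) to 1.0 (fully open).
Only numpy, scipy, OpenCV 4.12 (cv2) and the standard library are available. Lean on these libraries where they do the work, as an engineer would, in place of code of your own. Each camera call takes 0.05 s, during which the arm holds its last target. There are 200 camera calls.

### The job

Release the parked balance with the black-handled lever: lift it out of its park notch beside the stop post, swing it to the next notch (half release), let it drop home there and let go of it for a second so that the balance settles. Then take it again and throw it on into the one running notch that is marked by the standing ball-headed index pin, let it drop fully home, and let go. The lever passes over any notch between while lifted; leave the gate and everything else around as it stands.

Things in the scene. Friction and masses are not known exactly. Their poses are not given: they have to be found in the camera images.
- hub (a point): the lever's vertical turning axis, at the top face of the round grey cast base (316 mm across, 20 mm high, on the dark speckled granite). z is up; seen from above the parked lever points 1.972 rad counterclockwise from this x axis. On the same casting, from 30 mm along x and 180 mm along y on, stands the glass draft enclosure, 240 mm high.
- paddle (a point): centre of the lever's handle, an upright black paddle 101 mm from the hub axis: 28 mm wide along the lever (its x, pointing away from the hub), 12 mm thick in the way it swings (its y), 56 mm tall. It is rigid on the outer end of a flat steel arm (14 mm wide) whose top is at the paddle's foot. With the lever home in a notch this point is 53 mm above point hub.
- stop (a point): top centre of the fixed steel stop post, 18 mm wide along the lever, 12 mm thick, 75 mm above the grey base. It stands 6 mm from the clockwise broad face of the parked paddle, so that no finger fits between: there the paddle can be pinched only by its two narrow edges (28 mm apart, fingers on its hub side and outer side).
- guard (a point): middle of the top edge of the fixed curved guard wall, 5 mm thick, 68 mm above the grey base (13 mm lower than the paddle's top), 5 mm outside the paddle's outer edge, from lever angle 1.40 to 2.62: along both running notches no finger fits there, so the paddle can be pinched only by its broad faces (12 mm apart). At the half-release notch both ways are free.
- throw (a joint): angle of the lever about the hub, rad, counterclockwise from above. The notches are cut in a low steel comb under the arm, 75 mm from the hub: park 0, half release 0.96, running notches 1.70 and 2.36. Home in a notch it has about 0.04 rad of play either way. It turns with little friction (under 1 N at the paddle) and stays where it is left.
- lift (a joint): height by which the arm is lifted, m: 0 when home, 0.024 at most. Spring and weight press it down with 3 to 7 N. A rounded tooth under the arm lies in the notch: lift it over 0.011 to swing it (0.016 is good). Let go within 0.08 rad of a notch, it drops in by itself; let down between notches it rests on the comb at 0.010.
- index (a point): centre of the 20 mm steel ball on top of the fixed upright index pin, 68 mm above the grey base, outside the guard wall, 142 mm from the hub axis, on the line from the hub through the running notch that it marks. The other running notch has only a flat steel plug, 14 mm across, in that place. Which of the two is marked changes.
- gate (a joint): swing of the small glass gate at the front of the enclosure, rad, 0 shut, as it stands; not to be moved.
- cup_mid (a point): The bystander is loose and has to stay where it stands. White ceramic tare cup, 52 mm across, 42 mm high; point at half height.
- weight_a_mid (a point): The bystander is loose and has to stay where it stands. Larger polished steel weight with a knob, 20 mm across, 28 mm high; point at half height.
- weight_b_mid (a point): The bystander is loose and has to stay where it stands. Smaller polished steel weight with a knob, 16 mm across, 22 mm high; point at half height.
- brush_mid (a point): The bystander is loose and has to stay where it stands. Pan brush with a steel handle, 150 mm long, lying flat; a point near its middle.
- jar_mid (a point): The bystander is loose and has to stay where it stands. Small closed amber jar, 40 mm across, 50 mm high; point at half height.
- level_mid (a point): The bystander is loose and has to stay where it stands. Round spirit level, 38 mm across, 11 mm high; point at half height.
- dish_mid (a point): The bystander is loose and has to stay where it stands. Shallow steel dish, 64 mm across, 18 mm high; point at half height.

How it is judged:
On the way:
1. the lever lies home in the half-release notch and the gripper has let go of it for half a second (value of joint throw between 0.88 and 1.04 rad and value of joint lift below 0.003 m and contact force between each of the fingers, the arm and anything else below 0.1 N), for 0.5 s.
At the end, for the whole second after the job is handed in: the lever's tooth lies home (within 3 mm of the bottom) in the running notch marked by the index pin, the paddle's centre being within 48 mm of the pin's axis in plan (41 mm when exactly in line, 80 mm or more at the other notch), and the lever is still (horizontal distance between paddle and index below 0.048 m and value of joint lift below 0.003 m and velocity of joint throw between -0.05 and 0.05 rad/s); the robot touches nothing.
It fails at once if a bystander is moved by more than 20 mm (distance of any of cup_mid, weight_a_mid, weight_b_mid, brush_mid, jar_mid, level_mid, dish_mid from where it was at the start of the episode above 0.02 m).
It fails at once if the enclosure's gate is swung by more than 0.15 rad (value of joint gate above 0.15 rad).
It also fails if it takes over 51 s, if anything falls off the work surface, if the arm or the gripper's body presses on something with over 40 N, if the wrist force passes 120 N, or if a joint passes its speed limit or range.

## Working session

There is one attempt and no reset: what is moved stays moved. The work goes in short steps, Python scripts to look and compute and a tool call to move; the robot and the scene stay as the last step left them, time stands still between calls to the robot, and variables do not carry over. Pictures are saved under pics/ and viewed, about 8 in all and at most 12, crops included, and the job is handed in when it is done.

Besides the shell and the picture viewer there is one more tool, called after "Request:" as name(argument=value, ...) on one line, values as JSON. jog_arm: Moves the arm, as the interface text tells. Its arguments: {"type":"object","properties":{"rows":{"type":"array"}},"required":["rows"]}

```bash
mkdir -p pics
cat > h.py <<'E'
import numpy as np, cv2
from rig import robot
def T(cam,c,p):
    return (c["world_from_camera"]@np.r_[p,1])[:3]
E
python3 - <<'E'
from h import *
print(robot.read_state())
ims=[]
for cam in ("scene","side"):
    c=robot.capture(cam); ims.append(c["color"])
    cv2.imwrite(f"pics/{cam}.png",c["color"][:,:,::-1])
    print(cam,c["world_from_camera"][:3].round(3).tolist())
    for t in ["hub","paddle","stop","guard","index","cup_mid","weight_a_mid","weight_b_mid","brush_mid","jar_mid","level_mid","dish_mid"]:
        r=robot.pinpoint(t,cam)
        print(t,[(T(cam,c,d["centre"]).round(4).tolist(),round(d["confidence"],2)) for d in r[:2]])
E
```

```text
{'clock': 0.0, 'q': array([ 1.19160173e+00,  1.31156250e-01,  1.48932244e+00, -2.57289864e-05,
        1.52297500e+00, -8.54158445e-02]), 'joint_velocities': array([-0.00051481, -0.00083202, -0.00141194, -0.00099704, -0.00059393,
       -0.00222881]), 'tau': array([-1.06146524e-04, -5.69419134e+01, -5.00545549e+01, -3.45280148e-05,
        1.49911753e-02,  1.04843596e-05]), 'ee_pos': array([0.17354064, 0.57379705, 0.24422363]), 'tool_rot': array([ 1.46361036e-01,  9.89230803e-01, -9.08480848e-04, -2.01721131e-04]), 'wrist_force': array([-0.06181209, -0.45262249,  1.05378685]), 'wrist_torque': array([-0.00436989,  0.02098157, -0.00239298]), 'gripper_width': 1.0018457089517838}
scene [[0.272, 0.791, -0.548, 1.089], [0.962, -0.219, 0.162, -0.128], [0.008, -0.571, -0.821, 0.825]]
hub [([0.587, -0.0275, 0.0462], 0.79)]
paddle [([0.5516, 0.066, 0.1018], 0.6)]
stop [([0.5692, 0.0728, 0.1239], 0.7)]
guard [([0.4947, -0.1144, 0.121], 0.66)]
index [([0.5193, -0.1528, 0.1225], 0.53)]
cup_mid []
weight_a_mid [([0.6847, -0.0759, 0.0642], 0.41)]
weight_b_mid [([0.6668, 0.0069, 0.06], 0.55)]
brush_
[... 156 characters left out ...]
04], 0.69)]
side [[0.749, -0.461, 0.477, 0.181], [-0.663, -0.5, 0.558, -0.477], [-0.018, -0.733, -0.68, 0.726]]
hub [([0.5839, -0.0261, 0.0489], 0.58)]
paddle [([0.5555, 0.0729, 0.0993], 0.74), ([0.4215, 0.1275, 0.0406], 0.4)]
stop [([0.5711, 0.0735, 0.1226], 0.62)]
guard [([0.4974, -0.113, 0.1151], 0.89)]
index [([0.5253, -0.1514, 0.1163], 0.64)]
cup_mid [([0.5597, 0.244, 0.0479], 0.75)]
weight_a_mid [([0.6845, -0.0743, 0.0648], 0.63), ([0.5715, 0.0771, 0.1233], 0.38)]
weight_b_mid [([0.668, 0.0082, 0.0584], 0.6)]
brush_mid [([0.6121, -0.3059, 0.0388], 0.85)]
jar_mid [([0.4459, -0.1966, 0.0554], 0.72)]
level_mid [([0.7635, -0.0865, 0.0327], 0.75)]
dish_mid [([0.4201, 0.1282, 0.0392], 0.66)]
```

View pics/scene.png

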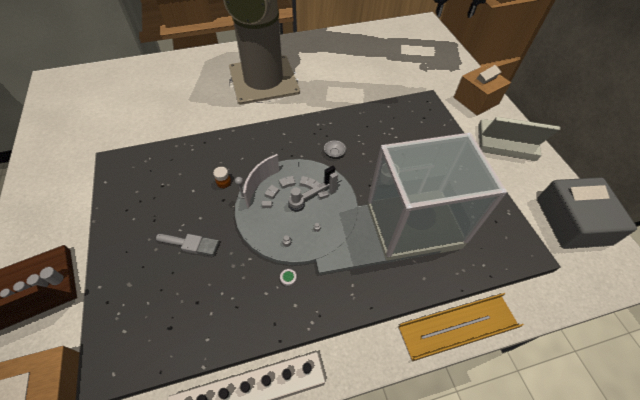

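View pics/side.png

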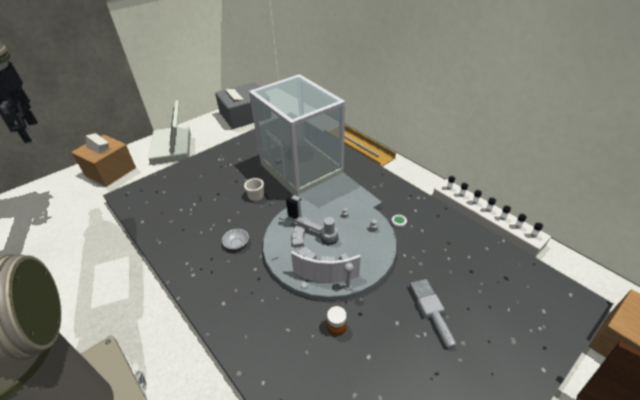

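The index stands in line with the 2.36 notch: measured 2.35 rad from park, 140 mm from the hub. In both pictures the ball is at the guard's far end (scene ~(238,182), side ~(349,268)), and the parked black paddle is beside the stop (scene (329,173)). Next I move to a viewing and pre-grasp pose.

Request:
jog_arm(rows=[[[85, 0.58, -0.87, 0.06, -0.105], [85, 1.16, -1.74, 0.12, -0.21], [85, 1.74, -2.61, 0.18, -0.315], [85, 2.32, -3.48, 0.24, -0.42], [85, 2.9, -4.35, 0.3, -0.525], [85, 3.48, -5.22, 0.36, -0.63], [85, 4.06, -6.09, 0.42, -0.735], [85, 4.64, -6.96, 0.48, -0.84], [85, 5.22, -7.83, 0.54, -0.945], [85, 5.8, -8.7, 0.6, -1.05], [85, 6.38, -9.57, 0.66, -1.155], [85, 6.96, -10.44, 0.72, -1.26]]])

```text
clock: 2.3
ee_pos: [0.3483, 0.3122, 0.2636]
tool_rot: [0.703, 0.711, 0.0, 0.0]
wrist_force: [-0.5, -0.6, -0.4]
gripper_width: 0.996
```

Request:
jog_arm(rows=[[[70, 0.58, -0.87, 0.06, -0.105], [70, 1.16, -1.74, 0.12, -0.21], [70, 1.74, -2.61, 0.18, -0.315], [70, 2.32, -3.48, 0.24, -0.42], [70, 2.9, -4.35, 0.3, -0.525], [70, 3.48, -5.22, 0.36, -0.63], [70, 4.06, -6.09, 0.42, -0.735], [70, 4.64, -6.96, 0.48, -0.84], [60, 5.22, -7.83, 0.54, -0.945], [60, 5.8, -8.7, 0.6, -1.05], [60, 6.38, -9.57, 0.66, -1.155], [60, 6.7, -10.2, 0.7, -1.24]]])

```text
clock: 3.3
ee_pos: [0.5169, 0.0553, 0.2812]
tool_rot: [0.986, 0.167, 0.0, 0.0]
wrist_force: [0.1, -0.4, -0.7]
gripper_width: 0.705
```

```bash
cat >> h.py <<'E'
from scipy.spatial.transform import Rotation as R
def wrist():
    s=robot.read_state(); c=robot.capture("wrist")
    W=np.eye(4); W[:3,:3]=R.from_quat(s["tool_rot"]).as_matrix(); W[:3,3]=s["ee_pos"]
    c["world_from_camera"]=W@c["tool_from_camera"]; return s,c
E
python3 - <<'E'
from h import *
from scipy.optimize import least_squares
P=[]
for cam in ("wrist","scene","side"):
    c=wrist()[1] if cam=="wrist" else robot.capture(cam)
    if cam=="wrist":
        cv2.imwrite("pics/w1.png",c["color"][:,:,::-1]); print(c["tool_from_camera"].round(3).tolist(),c["camera_matrix"].tolist())
    for t in ["hub","paddle","stop","guard","index"]:
        r=robot.pinpoint(t,cam)
        if r: P.append((t,T(cam,c,r[0]["centre"]),r[0]["confidence"])); print(cam,t,P[-1][1].round(4),round(P[-1][2],2))
old=dict(hub=[[.587,-.0275,.0462],[.5839,-.0261,.0489]],paddle=[[.5516,.066,.1018],[.5555,.0729,.0993]],stop=[[.5692,.0728,.1239],[.5711,.0735,.1226]],guard=[[.4947,-.1144,.121],[.4974,-.113,.1151]],index=[[.5193,-.1528,.1225],[.5253,-.1514,.1163]])
P+=[(t,np.array(p),.7) for t in old for p in old[t]]
a0=1.972
def model(v):
    e=lambda a,r,z:np.array([v[0]+r*np.cos(v[3]+a),v[1]+r*np.sin(v[3]+a),v[2]+z])
    st=e(a0,.101,.075)+.018*np.array([np.sin(v[3]+a0),-np.cos(v[3]+a0),0])
    return dict(hub=e(0,0,0),paddle=e(a0,.101,.053),stop=st,guard=e(a0+2.01,.1225,.068),index=e(a0+2.36,.142,.068))
f=least_squares(lambda v:np.concatenate([model(v)[t]-p for t,p,_ in P]),[.585,-.027,.047,-.08],loss="soft_l1",f_scale=.004)
print(f.x)
for t,p,_ in P: print(t,((p-model(f.x)[t])*1e3).round(1))
print(model(f.x)["paddle"])
E
```

```text
[[-0.001, -0.959, -0.284, 0.073], [1.0, -0.001, 0.0, -0.0], [-0.0, -0.284, 0.959, -0.13], [0.0, 0.0, 0.0, 1.0]] [[309.70691628693146, 0.0, 317.2566185507006], [0.0, 309.70691628693146, 202.1980888122081], [0.0, 0.0, 1.0]]
wrist hub [ 0.5835 -0.0248  0.0524] 0.85
wrist paddle [0.5572 0.0689 0.1062] 0.58
wrist stop [0.5705 0.0774 0.1245] 0.87
wrist guard [ 0.4964 -0.1144  0.1208] 0.84
wrist index [ 0.5228 -0.1532  0.1175] 0.69
scene hub [ 0.5852 -0.0286  0.0458] 0.61
scene paddle [0.5535 0.064  0.1015] 0.76
scene stop [0.5681 0.0691 0.1254] 0.98
scene guard [ 0.4941 -0.1135  0.1214] 0.66
scene index [ 0.5192 -0.1513  0.1235] 0.49
side hub [ 0.496  -0.1122  0.1122] 0.7
side paddle [0.5543 0.071  0.101 ] 0.92
side stop [0.5717 0.0762 0.1203] 0.81
side guard [ 0.4938 -0.1125  0.1142] 0.71
side index [ 0.5197 -0.1505  0.1175] 0.62
[ 0.58463829 -0.02756591  0.04963208 -0.08633767]
hub [-1.1  2.8  2.8]
paddle [3.8 0.4 3.6]
stop [-0.   3.3 -0.1]
guard [ 1.  -3.   3.2]
index [ 2.1  1.2 -0.2]
hub [ 0.5 -1.  -3.8]
paddle [ 0.2 -4.5 -1.1]
stop [-2.4 -4.9  0.8]
guard [-1.2 -2.1  3.8]
index [-1.5  3.1  5.9]
hub [-88.7 -84.7  62.6]
paddle [ 0.9  2.6 -1.6]
stop [ 1.3  2.1 -4.4]
guard [-1.6 -1.1 -3.5]
index [-1.   3.9 -0.1]
hub [ 2.4  0.1 -3.4]
hub [-0.7  1.5 -0.7]
paddle [-1.8 -2.5 -0.8]
paddle [ 2.1  4.4 -3.3]
stop [-1.3 -1.2 -0.7]
stop [ 0.6 -0.5 -2. ]
guard [-0.6 -3.   3.4]
guard [ 2.1 -1.6 -2.5]
index [-1.4  1.6  4.9]
index [ 4.6  3.  -1.3]
[0.55335969 0.06846871 0.10263208]
```

View pics/w1.png

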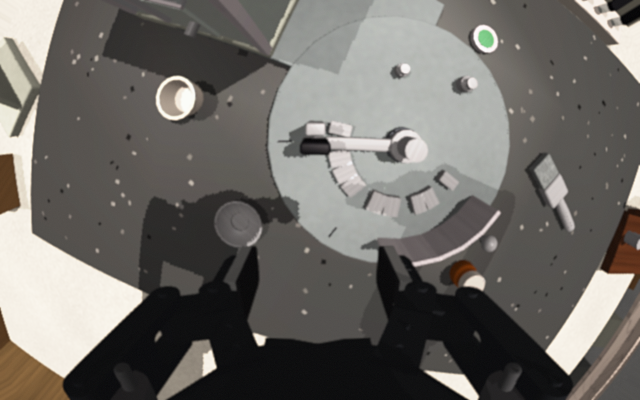

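The wrist view shows the lever arm at (360,145), the paddle at (316,146), the stop just above it at (316,127), and the guard with the ball at (490,243), at the far end. A depth check of the paddle and base follows.

```bash
cat >> h.py <<'E'
def cloud(c):
    K=c["camera_matrix"]; v,u=np.mgrid[:400,:640]
    x,y=(u-K[0,2])/K[0,0],(v-K[1,2])/K[1,1]; th=np.hypot(x,y)+1e-9
    z=c["z_map"]; k=np.tan(th)/th
    p=np.stack([x*k*z,y*k*z,z,np.ones_like(z)],-1)
    return (p@c["world_from_camera"].T)[...,:3]
def paddle(c,xy,r=.03,z=(.115,.155)):
    p=cloud(c); g=c["color"].max(-1)
    m=(c["z_map"]>0)&(g<60)&(np.hypot(p[...,0]-xy[0],p[...,1]-xy[1])<r)&(p[...,2]>z[0])&(p[...,2]<z[1])
    q=p[m]; (cx,cy),(w,h),a=cv2.minAreaRect((q[:,:2]*1e3).astype(np.float32))
    return len(q),np.array([cx,cy]).round(1),np.median(q[:,2]).round(4),np.round([w,h,a],1)
E
python3 - <<'E'
from h import *
s,c=wrist(); p=cloud(c)
print(paddle(c,(.553,.068)))
d=np.hypot(p[...,0]-.5846,p[...,1]+.0276)
m=(d<.15)&(d>.03)&(c["z_map"]>0)&(p[...,2]<.06)&(p[...,2]>.035); print("base z",np.median(p[m][:,2]))
m=(d<.018)&(p[...,2]>.07); print("hub post",p[m].mean(0),p[m][:,2].max())
v=(np.hypot(p[...,0]-.553,p[...,1]-.068)<.035)&(p[...,2]>.115)&(p[...,2]<.15)
g=c["color"].max(-1)
q=p[v&(g>110)]; print("stop",len(q),np.median(q,axis=0),q.min(0),q.max(0))
q=p[(np.hypot(p[...,0]-.521,p[...,1]+.152)<.015)&(p[...,2]>.1)]; print("ball",q.mean(0),q[:,2].max())
E
```

```text
(324, array([555.,  71.]), np.float64(0.1315), array([11.7, 26.5, 17.8]))
base z 0.05103090035586749
hub post [ 0.58496522 -0.02178959  0.0996652 ] 0.11492019544485482
stop 249 [0.57165187 0.0763459  0.12586323] [0.55575169 0.05632853 0.11506416] [0.57830883 0.08564385 0.13084132]
ball [ 0.52387898 -0.14840233  0.12251902] 0.1299899156588084
```

Request:
jog_arm(rows=[[[58, 0.4, 0.15, -0.8, 0], [58, 0.8, 0.3, -1.6, -0.01], [58, 1.2, 0.45, -2.4, -0.02], [58, 1.48, 0.59, -3.2, -0.02], [58, 1.48, 0.59, -4.0, -0.02], [58, 1.48, 0.59, -4.8, -0.02], [58, 1.48, 0.59, -5.5, -0.02], [58, 1.48, 0.59, -6.1, -0.02], [58, 1.48, 0.59, -6.6, -0.02], [58, 1.48, 0.59, -7.0, -0.02], [58, 1.48, 0.59, -7.0, -0.02]]])

```text
clock: 5.17
ee_pos: [0.5513, 0.0719, 0.1036]
tool_rot: [0.987, 0.161, -0.002, -0.0]
wrist_force: [-1.0, 0.2, -0.5]
gripper_width: 0.675
```

Run:
```python
from h import *
s,c=wrist(); cv2.imwrite("pics/w2.png",c["color"][:,:,::-1]); print(s["ee_pos"],s["wrist_force"],s["gripper_width"],s["q"].round(2))
```

```text
[0.55130342 0.071851   0.10360553] [-0.99483043  0.22789992 -0.52006813] 0.6753312280333003 [ 0.04  0.13  1.76 -0.    1.26  1.29]
```

View pics/w2.png

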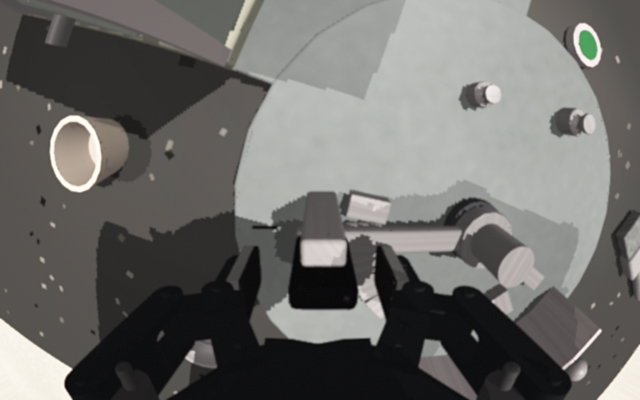

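The paddle (322,275) sits centred between the fingers (245…395) and the stop is clear of them. I close on its narrow edges.

Request:
jog_arm(rows=[[[45, 0.05, -0.05, 0.05, 0], [32, 0.08, -0.06, 0.05, 0], [20, 0.08, -0.06, 0.05, 0], [15, 0.08, -0.06, 0.05, 0], [15, 0.08, -0.06, 0.05, 0], [15, 0.08, -0.06, 0.05, 0], [15, 0.08, -0.06, 0.05, 0]]])

```text
clock: 5.8
ee_pos: [0.555, 0.0709, 0.1079]
tool_rot: [0.987, 0.161, 0.0, -0.0]
wrist_force: [-1.9, 3.7, 5.7]
gripper_width: 0.321
```

Request:
jog_arm(rows=[[[15, 0, 0, 0.2, 0], [15, 0, 0, 0.4, 0], [15, 0, 0, 0.65, 0], [15, 0, 0, 0.65, 0], [15, 0, 0, 0.65, 0]]])

```text
clock: 6.22
ee_pos: [0.5549, 0.0707, 0.1243]
tool_rot: [0.987, 0.161, 0.0, 0.0]
wrist_force: [1.4, -1.7, -5.7]
gripper_width: 0.321
```

```bash
cat >> h.py <<'E'
def arc(p,hub,tot,n):
    d=np.array(p)-hub
    for i in range(1,n+1):
        a=tot*i/n; M=np.array([[np.cos(a),-np.sin(a)],[np.sin(a),np.cos(a)]])
        print(((M@d-d)/.025).round(2).tolist(),round(a,3))
E
python3 -c "
from h import *
arc((.5549,.0707),np.array([.5858,-.0257]),.96,12)"
```

```text
[-0.3, -0.11] 0.08
[-0.6, -0.25] 0.16
[-0.88, -0.4] 0.24
[-1.15, -0.58] 0.32
[-1.4, -0.79] 0.4
[-1.64, -1.01] 0.48
[-1.86, -1.25] 0.56
[-2.06, -1.5] 0.64
[-2.24, -1.77] 0.72
[-2.39, -2.06] 0.8
[-2.52, -2.35] 0.88
[-2.63, -2.66] 0.96
```

Request:
jog_arm(rows=[[[15, -0.3, -0.11, 0, 0.08], [15, -0.6, -0.25, 0, 0.16], [15, -0.88, -0.4, 0, 0.24], [15, -1.15, -0.58, 0, 0.32], [15, -1.4, -0.79, 0, 0.4], [15, -1.64, -1.01, 0, 0.48], [15, -1.86, -1.25, 0, 0.56], [15, -2.06, -1.5, 0, 0.64], [15, -2.24, -1.77, 0, 0.72], [15, -2.39, -2.06, 0, 0.8], [15, -2.52, -2.35, 0, 0.88], [15, -2.63, -2.66, 0, 0.96]]])

```text
clock: 7.22
ee_pos: [0.489, 0.004, 0.124]
tool_rot: [0.8, 0.6, 0.0, -0.0]
wrist_force: [3.0, 0.3, -6.5]
gripper_width: 0.317
```

Request:
jog_arm(rows=[[[15, 0, 0, 0, 0], [15, 0, 0, 0, 0]]])

```text
clock: 7.38
ee_pos: [0.489, 0.0041, 0.1239]
tool_rot: [0.801, 0.599, 0.001, -0.0]
wrist_force: [3.4, -0.1, -6.5]
gripper_width: 0.319
```

Request:
jog_arm(rows=[[[15, 0, 0, -0.2, 0], [15, 0, 0, -0.4, 0], [15, 0, 0, -0.62, 0], [15, 0, 0, -0.62, 0], [15, 0, 0, -0.62, 0]]])

```text
clock: 7.8
ee_pos: [0.4891, 0.0043, 0.1082]
tool_rot: [0.801, 0.599, 0.001, -0.0]
wrist_force: [-0.2, 1.4, -1.6]
gripper_width: 0.317
```

Request:
jog_arm(rows=[[[40, 0, 0, 0, 0], [50, 0, 0, 0, 0], [56, 0, 0, 0, 0], [56, 0, 0, 0, 0]]])

```text
clock: 8.13
ee_pos: [0.4893, 0.0043, 0.1084]
tool_rot: [0.801, 0.599, 0.001, -0.0]
wrist_force: [-0.7, -0.3, 0.6]
gripper_width: 0.657
```

Run:
```python
from h import *
s,c=wrist(); cv2.imwrite("pics/w3.png",c["color"][:,:,::-1]); print(s["ee_pos"],s["wrist_force"],s["gripper_width"],s["q"].round(2))
print(paddle(c,(.489,.004),z=(.11,.16)))
```

```text
[0.48931973 0.00430659 0.10836795] [-0.66101644 -0.26909135  0.59672225] 0.657464768005986 [-0.1  -0.06  1.94  0.    1.26  0.19]
(4185, array([489.7,   5.8]), np.float64(0.1293), array([24.2, 59.5, 74.8]))
```

View pics/w3.png

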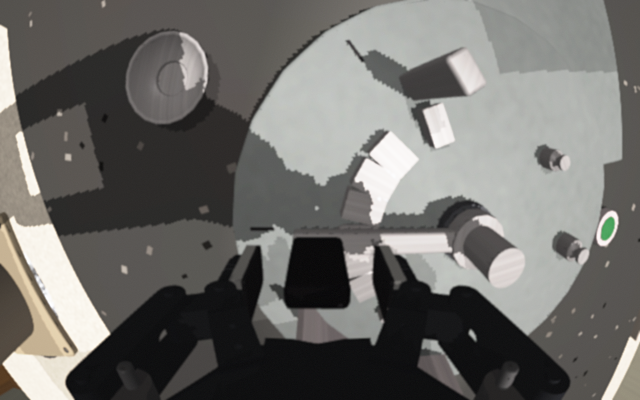

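The paddle (318,272) is free between the open fingers. I rise and turn a quarter turn, which gives the settling second.

Request:
jog_arm(rows=[[[56, 0, 0, 0, 0], [56, 0, 0, 0.4, 0], [56, 0, 0, 1.0, 0], [56, 0, 0, 1.8, 0], [56, 0, 0, 2.6, -0.11], [56, 0, 0, 3.4, -0.22], [50, 0, 0, 4, -0.33], [50, 0, 0, 4.2, -0.45], [45, 0, 0, 4.2, -0.57], [45, 0, 0, 4.2, -0.69], [45, 0, 0, 4.2, -0.81], [45, 0, 0, 4.2, -0.93]]])

```text
clock: 9.18
ee_pos: [0.4894, 0.0042, 0.2144]
tool_rot: [0.985, 0.173, 0.001, 0.0]
wrist_force: [-0.5, -0.1, -0.3]
gripper_width: 0.531
```

Request:
jog_arm(rows=[[[45, 0, 0, 0, -0.12], [45, 0, 0, 0, -0.24], [45, 0, 0, 0, -0.36], [45, 0, 0, 0, -0.48], [45, 0, 0, 0, -0.6], [45, 0, 0, 0, -0.64], [45, 0, 0, 0, -0.64]]])

```text
clock: 9.77
ee_pos: [0.4895, 0.0042, 0.2152]
tool_rot: [0.989, -0.147, 0.001, 0.001]
wrist_force: [0.2, 0.9, 0.6]
gripper_width: 0.526
```

Run:
```python
from h import *
s,c=wrist(); print(s["ee_pos"],s["wrist_force"],s["gripper_width"],s["q"].round(2),R.from_quat(s["tool_rot"]).as_matrix()[:2,1])
print(paddle(c,(.489,.004),z=(.12,.15)))
print(np.round(c["world_from_camera"]@np.array([0,0,0,1]),3))
p=cloud(c);m=(np.hypot(p[...,0]-.489,p[...,1]-.004)<.03)&(c["color"].max(-1)<60)&(p[...,2]>.08); q=p[m]; print(len(q),np.percentile(q[:,2],[5,25,50,75,95]))
cv2.imwrite("pics/w4.png",c["color"][:,:,::-1])
```

```text
[0.4895455  0.00420186 0.21522022] [0.24730438 0.88595333 0.57594695] 0.5259609555984438 [-0.09 -0.16  1.83 -0.    1.47  1.77] [-0.29028942 -0.95693821]
(579, array([490.3,   4.1]), np.float64(0.1314), array([11.1, 27.4, 73.1]))
[ 0.559 -0.016  0.345  1.   ]
17722 [0.21105756 0.27675359 0.28800004 0.29687269 0.30371579]
```

View pics/w4.png

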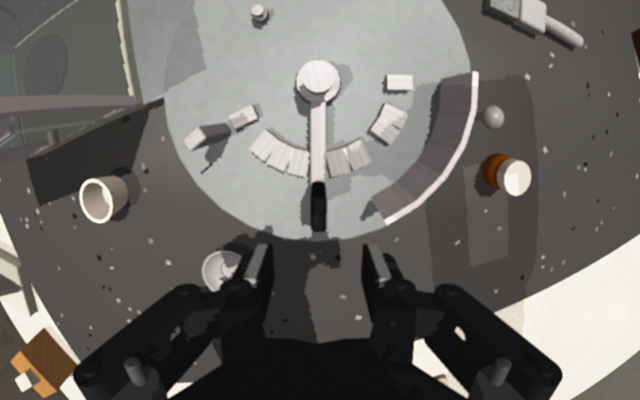

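The lever is home in half release: paddle top back at 0.131 m, lever at 2.847 rad = park + 0.96. I now descend to grip the broad faces, 4 mm hubward of centre.

Request:
jog_arm(rows=[[[42, 0.1, -0.03, -0.8, 0], [42, 0.18, -0.05, -1.6, 0], [42, 0.18, -0.05, -2.4, 0], [42, 0.18, -0.05, -3.1, 0], [42, 0.18, -0.05, -3.7, 0], [42, 0.18, -0.05, -4.13, 0], [42, 0.18, -0.05, -4.13, 0], [42, 0.18, -0.05, -4.13, 0], [30, 0.18, -0.05, -4.13, 0], [20, 0.18, -0.05, -4.13, 0], [8, 0.18, -0.05, -4.13, 0], [2, 0.18, -0.05, -4.13, 0]]])

```text
clock: 10.82
ee_pos: [0.4947, 0.0027, 0.1131]
tool_rot: [0.989, -0.145, 0.002, 0.001]
wrist_force: [-1.9, -0.0, 4.9]
gripper_width: 0.127
```

Request:
jog_arm(rows=[[[2, 0, 0, 0, 0], [2, 0, 0, 0, 0], [2, 0, 0, 0, 0], [2, 0, 0, 0, 0], [2, 0, 0, 0.2, 0], [2, 0, 0, 0.4, 0], [2, 0, 0, 0.66, 0], [2, 0, 0, 0.66, 0], [2, 0, 0, 0.66, 0]]])

```text
clock: 11.57
ee_pos: [0.4949, 0.0026, 0.1295]
tool_rot: [0.989, -0.145, 0.002, 0.001]
wrist_force: [5.3, -2.7, -5.9]
gripper_width: 0.129
```

```bash
python3 -c "
from h import *
arc((.4949,.0026),np.array([.5862,-.0255]),1.40,20)"
```

```text
[-0.07, -0.26] 0.07
[-0.12, -0.52] 0.14
[-0.15, -0.79] 0.21
[-0.17, -1.05] 0.28
[-0.16, -1.32] 0.35
[-0.14, -1.59] 0.42
[-0.1, -1.85] 0.49
[-0.04, -2.11] 0.56
[0.04, -2.37] 0.63
[0.13, -2.62] 0.7
[0.25, -2.86] 0.77
[0.38, -3.09] 0.84
[0.52, -3.32] 0.91
[0.68, -3.53] 0.98
[0.86, -3.73] 1.05
[1.05, -3.92] 1.12
[1.25, -4.1] 1.19
[1.47, -4.26] 1.26
[1.69, -4.4] 1.33
[1.92, -4.53] 1.4
```

Request:
jog_arm(rows=[[[2, -0.07, -0.26, 0, 0.07], [2, -0.12, -0.52, 0, 0.14], [2, -0.15, -0.79, 0, 0.21], [2, -0.17, -1.05, 0, 0.28], [2, -0.16, -1.32, 0, 0.35], [2, -0.14, -1.59, 0, 0.42], [2, -0.1, -1.85, 0, 0.49], [2, -0.04, -2.11, 0, 0.56], [2, 0.04, -2.37, 0, 0.63], [2, 0.13, -2.62, 0, 0.7], [2, 0.13, -2.62, 0, 0.7]]])

```text
clock: 12.48
ee_pos: [0.4984, -0.0632, 0.1289]
tool_rot: [0.979, 0.205, 0.003, -0.0]
wrist_force: [3.4, 1.1, -5.4]
gripper_width: 0.134
```

```bash
python3 -c "
from h import *
s=robot.read_state(); p=s['ee_pos'][:2]; h=np.array([.5862,-.0255]); d=p-h
y=R.from_quat(s['tool_rot']).as_matrix()[:2,1]
print(p,s['wrist_force'],s['wrist_torque'],np.hypot(*d),np.arctan2(d[1],d[0])%6.2832,np.arctan2(y[1],y[0]))
arc(p,h,.70,10)"
```

```text
[ 0.49843264 -0.0632472 ] [ 3.44960232  1.06940645 -5.39048102] [ 0.09370105 -0.5200886   0.03696276] 0.09554035586483015 3.54777497815454 -1.1584199475857015
[0.11, -0.24] 0.07
[0.25, -0.48] 0.14
[0.39, -0.7] 0.21
[0.55, -0.91] 0.28
[0.73, -1.11] 0.35
[0.92, -1.3] 0.42
[1.12, -1.47] 0.49
[1.34, -1.63] 0.56
[1.56, -1.78] 0.63
[1.8, -1.91] 0.7
```

Request:
jog_arm(rows=[[[2, 0.11, -0.24, 0, 0.07], [2, 0.25, -0.48, 0, 0.14], [2, 0.39, -0.7, 0, 0.21], [2, 0.55, -0.91, 0, 0.28], [2, 0.73, -1.11, 0, 0.35], [2, 0.92, -1.3, 0, 0.42], [2, 1.12, -1.47, 0, 0.49], [2, 1.34, -1.63, 0, 0.56], [2, 1.56, -1.78, 0, 0.63], [2, 1.78, -1.9, 0, 0.695], [2, 1.78, -1.9, 0, 0.695]]])

```text
clock: 13.4
ee_pos: [0.5431, -0.1104, 0.1281]
tool_rot: [0.85, 0.527, 0.003, -0.002]
wrist_force: [2.0, 0.7, -5.7]
gripper_width: 0.129
```

```bash
python3 -c "
from h import *
s=robot.read_state(); p=s['ee_pos'][:2]; h=np.array([.5862,-.0255]); d=p-h
y=R.from_quat(s['tool_rot']).as_matrix()[:2,1]
print(p,s['wrist_force'],s['wrist_torque'],np.hypot(*d),np.arctan2(d[1],d[0])%6.2832-1.883,np.arctan2(y[1],y[0])-1.5708+6.2832-1.883)"
```

```text
[ 0.54307228 -0.1103592 ] [ 2.03422446  0.72159585 -5.67588558] [ 4.25480768e-02 -2.26247741e-01  1.51985674e-05] 0.09518972190021632 2.3591963111699705 2.368188999966401
```

Now I lower 15 mm and open narrowly. The guard is close, so the fingers stay tight.

Request:
jog_arm(rows=[[[2, 0, 0, -0.2, 0], [2, 0, 0, -0.4, 0], [2, 0, 0, -0.6, 0], [2, 0, 0, -0.6, 0], [2, 0, 0, -0.6, 0]]])

```text
clock: 13.82
ee_pos: [0.5431, -0.1105, 0.1134]
tool_rot: [0.85, 0.526, 0.003, -0.002]
wrist_force: [-0.4, -1.7, 1.6]
gripper_width: 0.13
```

Request:
jog_arm(rows=[[[18, 0, 0, 0, 0], [24, 0, 0, 0, 0], [24, 0, 0, 0, 0], [24, 0, 0, 0, 0]]])

```text
clock: 14.15
ee_pos: [0.543, -0.1103, 0.1133]
tool_rot: [0.85, 0.526, 0.003, -0.002]
wrist_force: [0.2, 0.4, 0.4]
gripper_width: 0.282
```

Request:
jog_arm(rows=[[[24, 0, 0, 0.3, 0], [24, 0, 0, 0.8, 0], [24, 0, 0, 1.5, 0], [24, 0, 0, 2.3, 0], [24, 0, 0, 3.1, 0], [24, 0, 0, 3.9, 0], [24, 0, 0, 4.5, 0], [24, 0, 0, 4.8, 0], [24, 0, 0, 4.8, 0]]])

```text
clock: 14.9
ee_pos: [0.5444, -0.1107, 0.2368]
tool_rot: [0.85, 0.526, 0.004, 0.0]
wrist_force: [0.2, 0.6, 0.3]
gripper_width: 0.278
```

Run:
```python
from h import *
s,c=wrist(); print(s["ee_pos"],s["wrist_force"])
n,xy,z,r=paddle(c,(.541,-.116),z=(.12,.15)); print(n,xy,z,r)
r=robot.pinpoint("index","wrist"); print([T("",c,d["centre"]).round(4) for d in r])
p=cloud(c); q=p[(np.hypot(p[...,0]-.522,p[...,1]+.151)<.014)&(p[...,2]>.11)&(p[...,2]<.14)]; print("ball",q.mean(0)); print("dist mm",np.hypot(*(xy-q.mean(0)[:2]*1e3)))
for cam in ("scene","side"):
    k=robot.capture(cam)
    for t in ["paddle","cup_mid","jar_mid","dish_mid","weight_a_mid","weight_b_mid","level_mid","brush_mid"]:
        print(cam,t,[T("",k,d["centre"]).round(3).tolist() for d in robot.pinpoint(t,cam)[:1]])
cv2.imwrite("pics/w5.png",c["color"][:,:,::-1])
```

```text
[ 0.54436951 -0.11073714  0.23680989] [0.24741769 0.64764576 0.26807636]
488 [ 541.2 -114.7] 0.1313 [27.3 11.4 63.4]
[array([ 0.5255, -0.1516,  0.122 ])]
ball [ 0.52407092 -0.14978095  0.1250487 ]
dist mm 39.0394480504264
scene paddle [[0.54, -0.119, 0.101]]
scene cup_mid []
scene jar_mid [[0.449, -0.198, 0.057]]
scene dish_mid [[0.421, 0.13, 0.039]]
scene weight_a_mid [[0.687, -0.077, 0.066]]
scene weight_b_mid [[0.667, 0.004, 0.06]]
scene level_mid []
scene brush_mid [[0.617, -0.308, 0.04]]
side paddle [[0.545, -0.114, 0.1]]
side cup_mid [[0.557, 0.244, 0.05]]
side jar_mid [[0.446, -0.197, 0.056]]
side dish_mid [[0.421, 0.13, 0.041]]
side weight_a_mid [[0.688, -0.077, 0.066]]
side weight_b_mid [[0.665, 0.006, 0.057]]
side level_mid [[0.765, -0.086, 0.031]]
side brush_mid [[0.61, -0.304, 0.034]]
```

View pics/w5.png

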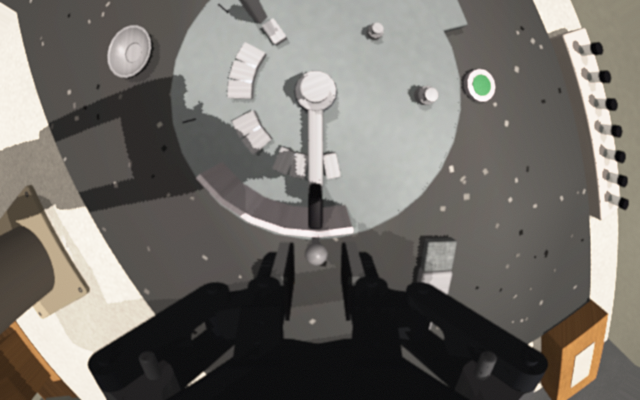

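The lever (316,205) lies in line with the ball (317,255). The paddle top is at 0.131 m, so the lever is home, and the robot is clear. I hand the job in.

```bash
python3 -c "
from rig import robot
print(robot.close_job())"
```

```text
the job is handed in; nothing more can be done
None
```

The lever is now in the running notch marked by the ball-headed index pin (throw 2.36). I handed the job in, and no verdict was reported.

- **Half release:** I pinched the paddle by its narrow edges, lifted it about 16 mm, swung it 0.96 rad, lowered it and let go. It stayed free for over 1.5 s. The check showed its top at 0.131 m, the same height as when parked, and the lever at park + 0.96 rad.
- **Running notch:** I gripped the broad faces, lifted the lever and carried it over the 1.70 notch to 2.36. There I lowered it and opened the fingers just enough to clear the guard.
- **Final checks:**
  - The paddle top was at 0.131 m, so the tooth is home.
  - The paddle was about 39 mm from the pin in plan (limit 48 mm, 41 mm when in line).
  - The gripper was about 0.1 m above the lever, with a wrist-force reading under 1 N.
  - The bystanders measured within a few mm of where they started. In the last scene view the cup and level were not detected, but the side view found both in place.
  - I did not measure the gate angle; nothing went near the gate.
- **Disagreements:** One early hub detection from the side camera was about 120 mm off, and the fit gave it little weight. Other detections were within about 6 mm of the fit.

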